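# Spray can onto the mixing rolls

## Task

Get the longer of the two spray cans lying on the wooden ribbed rest ready for mixing: lay it along the two rubber rolls of the can mixer, resting in the groove between them and midway between the end plates (which end the cap points to does not matter). Lower it onto the rolls and let go gently, so that it neither drops nor sets the rolls turning, and leave the shorter can where it lies.

Things in the scene. Friction and masses are not known exactly. Their poses are not given: they have to be found in the camera images.
- long_can: Steel spray can lying on the wooden rest, 52 mm in diameter, 185 mm long with its black cap (43 mm in diameter, 34 mm long, at +x), about 0.3 kg. Origin on its axis at half length; x along the axis. On the rest the axis is 38 mm above the table, 28 mm above the rest's base. The rest has two places 110 mm apart, each of two low ribs; either may hold the long can.
- short_can: The can to leave alone: same look and diameter (52 mm), but only 125 mm long with its cap. It lies in the other place of the rest, parallel to the long can, 110 mm from it axis to axis. Origin on its axis at half length; x along the axis.
- mixer: Fixed can mixer: two black rubber rolls, 25 mm in diameter, 236 mm long, along x at y = -21 and +21 mm, axes 35 mm above the table, between end plates 250 mm apart, 50 mm high; grey drive box, 75 mm high, past the +x plate. Origin on the table, midway between plates and rolls; z up. A seated can's axis is 67 mm above the table, 20 mm above the rolls' tops: fingertips beside it must stay above.
- front_roll (a joint): Turning angle (rad) of the mixer's rolls: the two are linked by a belt and turn freely together, either way, 0 at the start. No motor is running.

How it is judged:
At the end, for the whole second after the job is handed in: The long can lies still in the groove between the rolls: its middle within 20 mm of midway between the end plates, its axis within 10 mm sideways, 6 mm in height and 10 degrees of its seat; the short can is within 25 mm of where it lay (x of long_can in the frame of mixer between -0.02 and 0.02 m and y of long_can in the frame of mixer between -0.01 and 0.01 m and z of long_can in the frame of mixer between 0.0613 and 0.0733 m and angle between the x axis of long_can and the x axis of mixer, either way round below 0.175 rad and linear speed of long_can below 0.02 m/s and angular speed of long_can below 0.3 rad/s and distance of short_can from where it was at the start of the episode below 0.025 m); the robot touches nothing.
It fails at once if the long can drops or runs away: faster than 0.4 m/s while no finger touches it (a fall of about 8 mm) (contact force between the fingers and long_can below 0.05 N and linear speed of long_can above 0.4 m/s).
It fails at once if the rolls are set turning: more than a quarter turn either way (value of joint front_roll above 1.57 rad or value of joint front_roll below -1.57 rad).
It fails at once if the short can is moved more than 25 mm (distance of short_can from where it was at the start of the episode above 0.025 m).
It also fails if it takes over 37 s, if anything falls off the work surface, if the arm or the gripper's body presses on something with over 40 N, if the wrist force passes 120 N, or if a joint passes its speed limit or range.

## Robot

A 6-joint arm with a two-finger parallel gripper is mounted at the origin on the work surface. World frame = base frame: x ahead of the robot, y to its left, z up, the work surface at z = 0. Lengths are in m, angles in rad, forces in N, time in s.
With the tool pointing down it reaches from about 0.425 to 1.125 m from the base axis. Payload 14.9 kg.
Tool frame: the origin (TCP) lies midway between the tips of the shut fingers; the grasp point (between the pads) lies 19 mm behind it; z points along the fingers, y is the line along which they close (so a half turn about z gives the same grasp; the last joint's range is limited). The gripper opens to 91 mm and grips with 3 to 60 N. Pads are 32 mm wide; open, the fingers measure 118 mm over their backs; the gripper's body (76 mm by 178 mm) begins 60 mm behind the grasp point.
Start: joints at [1.304, 0.379, 1.734, -0, 1.028, -0.033], TCP at [0.162, 0.681, 0.214] pointing down, gripper open.
Joint ranges: [-2.77, 2.77], [-0.74, 2.19], [0, 2.66], [-1.06, 4.2], [0.31, 2.87], [-3.08, 3.08]. Speed limits (rad/s): [1.89, 1.89, 2.39, 3.14, 3.14, 3.14].

## Interface

Orientations are given as a 3x3 rotation matrix whose columns are the frame's x, y, z axes.
In Python, from rig import robot gives the robot as it stands.
- The arm moves only by the tool arm_command, never from a script. Its argument "rows" is text: rows parted by semicolons, each of 7 numbers parted by spaces: the shift along the tool's x, y, z normalised to -1 to 1, where 1 is 0.8 m, then the turn, a rotation vector about the tool's x, y, z normalised to -1 to 1, where 1 is pi/2 rad, then the gripper command: -1 is shut, 1 is fully open, values between are in proportion. In form: tx ty tz rx ry rz gripper; .... A call has 1 to 10 rows; each row is the pose to reach, as a shift and turn from the pose commanded when the call began, along the tool's axes at that moment; what a row does not reach only later rows make up. A row lasts 1/12 s, in which the tool goes at most 41.7 mm and 7.16 degrees, less where a joint would pass 70% of its speed; a pose out of reach is approached as far as the arm can. A call with a number of a shift or a turn outside -1 to 1 is refused whole. A call with a gripper value outside its range is refused whole. The fingers move at their own pace and stop on an object; "newtons" is the grip in N (left out, the last holds). Time passes only in rows, so rows that repeat a pose let the fingers close. It gives the time, the measured TCP pose, the force, the opening and the grip force at its end, in the units of the state.
- robot.sense(): the state, without advancing time (a new reading comes with each control period).
- robot.read_camera(name): name is "scene" or "side" or "wrist"; returns a dict with "pixels" (384x512x3 uint8, blue, green, red), "K" (3x3 intrinsics, pixels), "pose" (4x4, takes a point from camera to world coordinates); the wrist camera has in their place "mount" (4x4, takes a point from camera to tool coordinates, whose origin is the TCP and whose axes are the flange's). Camera axes: x right, y up, looking along -z (the intrinsics and any distortion apply to the point x, -y, -z); pixel columns grow to the right and rows downward; lengths in m; the calibration is good to about 2 mm. A picture is of the moment at which its call begins: read the wrist's pose just before it. There is no depth.
- robot.sign_off(): hands the job in; it is judged then, once.
The state is a dict: "time_s": time; "joint_pos": joint angles; "dq": joint speeds; "effort": joint torques, N m; "position": TCP position; "eef_rot": TCP orientation; "force": force on the tool from outside, world axes, zero at the start; "torque": the same for the moment, N m; "grip_width": opening from 0.0 (shut) to 1.0 (fully open); "finger_force": force on a finger pad.
Only numpy, scipy, OpenCV 4.12 (cv2) and the standard library are available. Lean on these libraries where they do the work, as an engineer would, in place of code of your own. Each camera call takes 0.05 s, during which the arm holds its last target. There are 200 camera calls.

## Working session

There is one attempt and no reset: what is moved stays moved. The work goes in short steps, Python scripts to look and compute and a tool call to move; the robot and the scene stay as the last step left them, time stands still between calls to the robot, and variables do not carry over. Pictures are saved under pics/ and viewed, at most 10 in all, crops included, and the job is handed in when it is done.

Besides the shell and the picture viewer there is one more tool, called after "Emit:" in YAML: its name, and indented under it one key for each argument. arm_command: Moves the arm, as the interface text tells. Its arguments: {"type":"object","properties":{"rows":{"type":"string"},"newtons":{"type":"number"}},"required":["rows"]}

```bash
mkdir -p pics
python3 - <<'E'
from rig import robot
import cv2,pickle
s=robot.sense();print(s['time_s'],s['position'],s['eef_rot'],s['grip_width'])
d={}
for n in ("scene","side"):
    c=robot.read_camera(n);d[n]=c;cv2.imwrite(f'pics/{n}0.png',c['pixels']);print(n,c['K'],c['pose'],c.keys())
pickle.dump(d,open('c0.pkl','wb'))
E
```

```text
0.0 [0.16206382 0.680565   0.21328922] [[-9.72803190e-01  2.31633059e-01 -2.80762052e-04]
 [ 2.31633227e-01  9.72802626e-01 -1.04828683e-03]
 [ 3.03081769e-05 -1.08481059e-03 -9.99999411e-01]] 0.9961734345171831
scene [[431.88109677   0.         260.78271357]
 [  0.         431.88109677 195.47638932]
 [  0.           0.           1.        ]] [[ 0.11639198 -0.68126203  0.72272744  1.10621675]
 [ 0.99313679  0.0714058  -0.09263117 -0.0578561 ]
 [ 0.01149917  0.72854873  0.68489745  0.60002786]
 [ 0.          0.          0.          1.        ]] dict_keys(['pixels', 'K', 'pose'])
side [[414.38699542   0.         255.08750759]
 [  0.         414.38699542 193.92107933]
 [  0.           0.           1.        ]] [[ 0.97754888  0.13434965 -0.16232178  0.40766995]
 [-0.21069619  0.61483848 -0.75998734 -0.58797189]
 [-0.00230235  0.77712535  0.62934163  0.53636259]
 [ 0.          0.          0.          1.        ]] dict_keys(['pixels', 'K', 'pose'])
```

View pics/scene0.png

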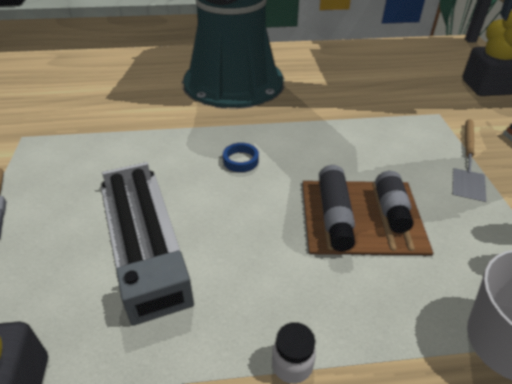

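View pics/side0.png

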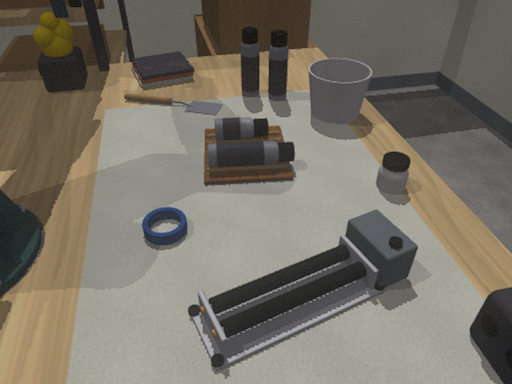

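Run:
```python
import cv2,numpy as np
a=cv2.imread('pics/scene0.png');b=cv2.imread('pics/side0.png')
def crop(i,x,y,w,h,s):
    o=cv2.resize(i[y:y+h,x:x+w],None,fx=s,fy=s,interpolation=cv2.INTER_CUBIC)
    for k in range(0,w,20):cv2.putText(o,str(x+k),(k*s,8),0,.3,(0,0,255));cv2.line(o,(k*s,8),(k*s,14),(0,0,255))
    for k in range(10,h,20):cv2.putText(o,str(y+k),(8,k*s+3),0,.3,(0,0,255));cv2.line(o,(0,k*s),(6,k*s),(0,0,255))
    return o
A=crop(a,95,155,100,150,4);B=crop(a,300,155,100,150,4)
cv2.imwrite('pics/c1.png',np.hstack([A,B]))
C=crop(b,185,210,200,150,4);
cv2.imwrite('pics/c2.png',C)
cv2.imwrite('pics/c3.png',crop(b,195,105,110,85,7))
```

```text
(no output)
```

View pics/c1.png

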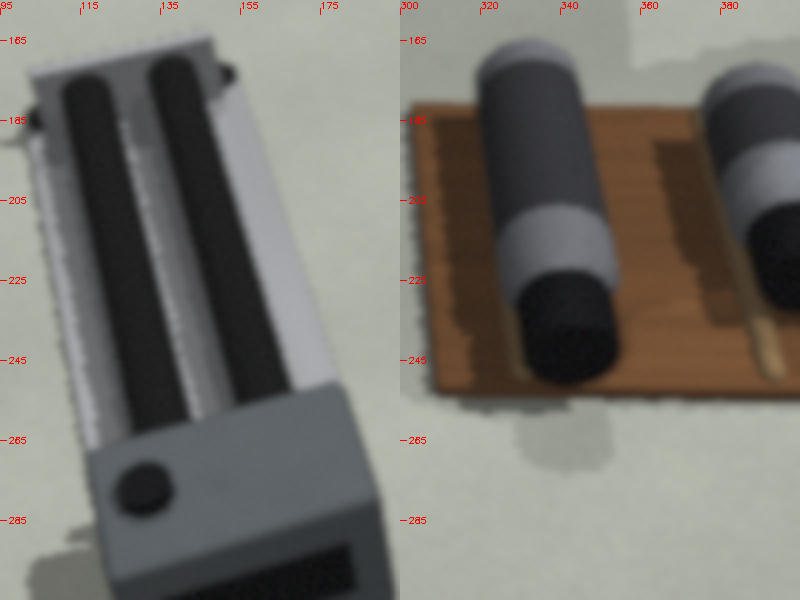

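View pics/c2.png

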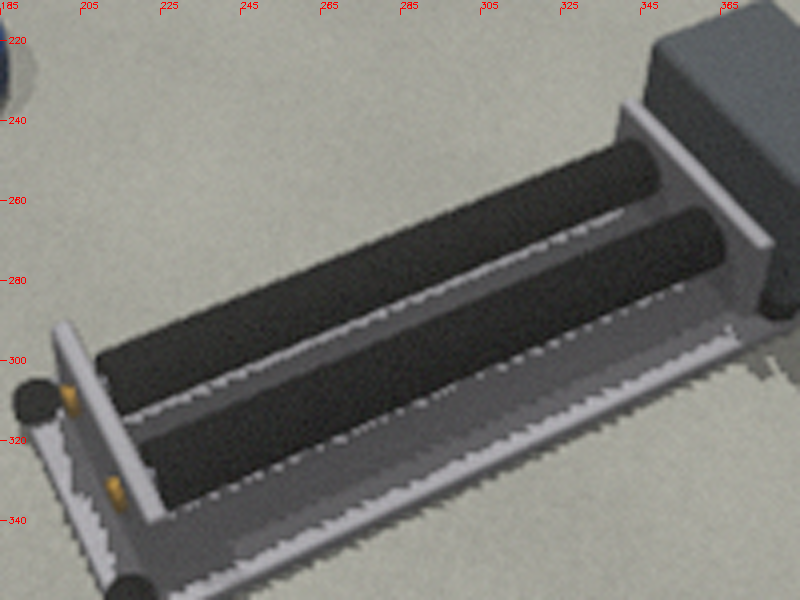

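View pics/c3.png

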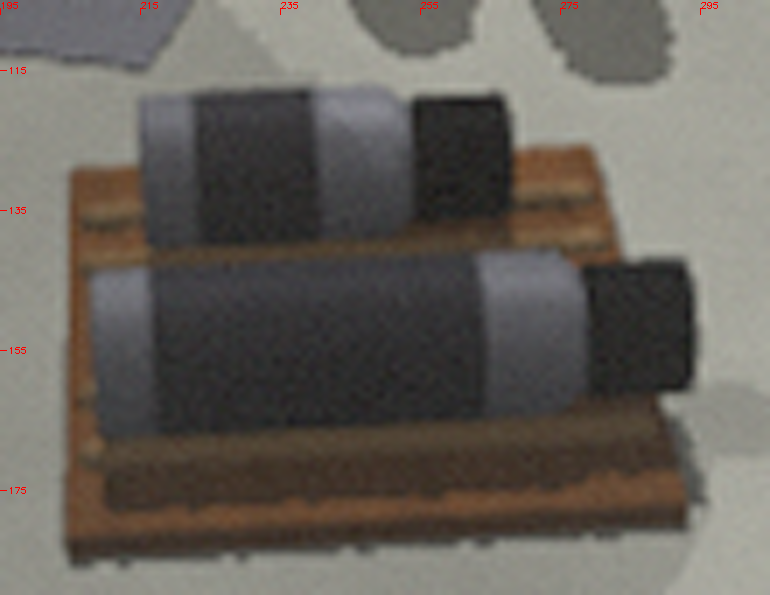

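```bash
cat > fit.py <<'E'
import numpy as np,pickle
from scipy.optimize import least_squares
d=pickle.load(open('c0.pkl','rb'))
def proj(n,P):
    c=d[n];q=(np.asarray(P)-c['pose'][:3,3])@c['pose'][:3,:3]
    q=q*[1,-1,-1];u=q@c['K'].T;return u[:,:2]/u[:,2:]
def W(p,P):
    c,s=np.cos(p[2]),np.sin(p[2]);P=np.asarray(P,float)
    return np.c_[c*P[:,0]-s*P[:,1]+p[0],s*P[:,0]+c*P[:,1]+p[1],P[:,2]]
S=lambda o,k,pts:np.array(pts,float)/k+o
def off(n,line,P):   # signed distances of projected P from line
    e=(line[1]-line[0])/np.linalg.norm(line[1]-line[0])
    return (proj(n,P)-line[0])@[-e[1],e[0]]
def mix(p):
    r=[]
    for n,y,l in [('scene',-.021,S((95,155),4,[(86,90),(160,422)])),('scene',.021,S((95,155),4,[(171.5,70),(263.5,395.5)])),
                  ('side',.021,S((185,210),4,[(115,386),(648,166)])),('side',-.021,S((185,210),4,[(160,474),(711,237)]))]:
        r+=list(off(n,l,W(p,[[-.11,y,.035],[.11,y,.035]])))
    w=p[3];t=.127
    for n,P,o in [('side',[[-t,w,.05],[-t,-w,.05],[t,w,.05],[t,-w,.05]],S((185,210),4,[(60,324),(156,520),(628,104),(768,244)])),
                ('scene',[[-t,-w,.05],[-t,w,.05]],S((95,155),4,[(32,80),(213,42)]))]:
        r+=list((proj(n,W(p,P))-o).ravel())
    return np.array(r)
a=np.linspace(0,2*np.pi,72)
def disc(x,r):return np.c_[0*a+x,r*np.cos(a),.038+r*np.sin(a)]
body=np.vstack([disc(-.0925,.026),disc(.045,.026)]);cap=disc(.0925,.0215)
def can(p):
    r=[]
    for n,o,k,L in [('side',(195,105),7,[([(150,270),(480,250)],body),([(110,437),(500,418)],body),([(92,275),(105,435)],body),([(687,262),(695,390)],cap)]),
                  ('scene',(300,155),4,[([(78,90),(98,270)],body),([(180,75),(216,262)],body),([(100,38),(150,38)],body),([(140,385),(190,385)],cap)])]:
        for l,P in L:
            l=S(o,k,l);f=off(n,l,W(p,P))
            cen=off(n,l,W(p,[[0,0,.038]]))[0]
            r.append(f.max() if cen<0 else f.min())
            if P is body and abs(l[1]-l[0]).max()>30:   # both ends of the edge
                for Q in (body[:72],body[72:]):
                    f=off(n,l,W(p,Q));r.append(f.max() if cen<0 else f.min())
    return np.array(r)
if __name__=='__main__':
    m=least_squares(mix,[.7,-.25,0,.045],loss='soft_l1');print('mixer',m.x,mix(m.x).round(1))
    best=least_squares(can,[.6,.15,0],loss='soft_l1');print('can',best.x,can(best.x).round(1))
E
python3 fit.py
```

```text
mixer [ 0.5416003  -0.21071575  0.25723223  0.04391631] [ 0.9  0.6  0.9  0.9 -1.  -0.8 -0.1 -0.8 -0.5 -0.6 -0.3 -0.9  0.8 -1.8
  0.5 -0.4 -1.3 -1.9 -1.5 -2.4]
can [ 0.55666797  0.1546602  -0.13620435] [-1.4 -1.4 -0.3 -0.5 -0.7 -0.5  1.7 -0.7  0.7  0.7  0.2  0.1  0.1  0.2
 -0.7  1.2]
```

Emit:
arm_command:
  rows: "-0.633 -0.525 0.03 0 0 -0.062 1;-0.633 -0.525 0.03 0 0 -0.062 1;-0.633 -0.525 0.03 0 0 -0.062 1;-0.633 -0.525 0.03 0 0 -0.062 1;-0.633 -0.525 0.03 0 0 -0.062 1;-0.633 -0.525 0.03 0 0 -0.062 1;-0.633 -0.525 0.03 0 0 -0.062 1;-0.633 -0.525 0.03 0 0 -0.062 1;-0.633 -0.525 0.03 0 0 -0.062 1;-0.633 -0.525 0.03 0 0 -0.062 1"

```text
time_s: 0.93
position: [0.4131, 0.3463, 0.1986]
eef_rot: [[-0.991, 0.136, -0.0], [0.136, 0.991, -0.0], [-0.0, -0.0, -1.0]]
force: [1.7, -0.3, -0.5]
grip_width: 1.0
finger_force: 0.0
```

```bash
cat > go.py <<'E'
import sys,numpy as np
from rig import robot
from scipy.spatial.transform import Rotation as R
def go(x,y,z,yaw):
    s=robot.sense();p=s['position'];M=np.array(s['eef_rot'])
    best=None
    for k in (0,np.pi):
        c,sn=np.cos(yaw+k),np.sin(yaw+k)
        T=np.array([[c,sn,0],[sn,-c,0],[0,0,-1]])
        v=R.from_matrix(M.T@T).as_rotvec()
        if best is None or np.linalg.norm(v)<np.linalg.norm(best):best=v
    print('t',s['time_s'],'pos',np.round(p,4),'shift',(M.T@(np.array([x,y,z])-p)/.8).round(4),'turn',(best/(np.pi/2)).round(4),'w',s['grip_width'],'F',np.round(s['force'],1),'j6',s['joint_pos'][5])
if __name__=='__main__':go(*map(float,sys.argv[1:5]))
E
python3 go.py .557 .155 .19 -.136
```

```text
t 0.9333 pos [0.4131 0.3463 0.1986] shift [-0.2107 -0.2125  0.0108] turn [-0.      0.     -0.0001] w 1.0000323914807894 F [ 1.7 -0.3 -0.5] j6 -0.7801537980517942
```

Emit:
arm_command:
  rows: "-0.211 -0.212 0.011 0 0 0 1;-0.211 -0.212 0.011 0 0 0 1;-0.211 -0.212 0.011 0 0 0 1;-0.211 -0.212 0.011 0 0 0 1;-0.211 -0.212 0.011 0 0 0 1;-0.211 -0.212 0.011 0 0 0 1;-0.211 -0.212 0.011 0 0 0 1;-0.211 -0.212 0.011 0 0 0 1;-0.211 -0.212 0.011 0 0 0 1"

```text
time_s: 1.68
position: [0.556, 0.1573, 0.1896]
eef_rot: [[-0.991, 0.136, -0.001], [0.136, 0.991, -0.0], [0.001, -0.0, -1.0]]
force: [0.3, -0.3, -0.2]
grip_width: 1.0
finger_force: 0.0
```

```bash
python3 go.py .557 .155 .025 -.136
python3 - <<'E'
from rig import robot
import cv2,pickle
import numpy as np
s=robot.sense();c=robot.read_camera('wrist');print(c['K'],c['mount'])
T=np.eye(4);T[:3,:3]=s['eef_rot'];T[:3,3]=s['position']
i=c['pixels'].copy();P=T@c['mount']
f=np.array([.557,.155]);u=np.array([np.cos(-.136),np.sin(-.136)]);n=np.array([-u[1],u[0]])
def pr(X):
    q=P[:3,:3].T@(X-P[:3,3])*[1,-1,-1];w=c['K']@q;return w[:2]/w[2]
for a,b in[(-.0925,0),(.0925,0),(0,.026),(0,-.026),(-.08,.026),(-.08,-.026),(0,0)]:
    X=np.r_[f+a*u+b*n,.038];print(a,b,pr(X));cv2.circle(i,tuple(int(round(v)) for v in pr(X)),2,(0,0,255),-1)
pickle.dump((c,T),open('w.pkl','wb'));cv2.imwrite('pics/w.png',i)
E
```

```text
t 1.6833 pos [0.556  0.1573 0.1896] shift [-0.0018 -0.0026  0.2058] turn [-0.0001 -0.0005 -0.0005] w 1.0002911448741465 F [ 0.3 -0.3 -0.2] j6 -1.1987769583190864
[[284.63838128   0.         257.32983491]
 [  0.         284.63838128 189.35546086]
 [  0.           0.           1.        ]] [[-9.55213305e-04  9.62448184e-01  2.71463773e-01  7.62391098e-02]
 [ 9.99999229e-01  1.13480517e-03 -5.04592570e-04  1.23568797e-04]
 [-7.93702695e-04  2.71463081e-01 -9.62448526e-01 -1.71365098e-01]
 [ 0.00000000e+00  0.00000000e+00  0.00000000e+00  1.00000000e+00]]
-0.0925 0 [254.93283645  94.74649947]
0.0925 0 [255.52905913 250.0297325 ]
0 0.026 [277.54957144 178.20412932]
0 -0.026 [232.9569083 178.2869732]
-0.08 0.026 [278.83160849 106.77413621]
-0.08 -0.026 [231.12630841 106.86140538]
0 0 [255.25343789 178.24555089]
```

View pics/w.png

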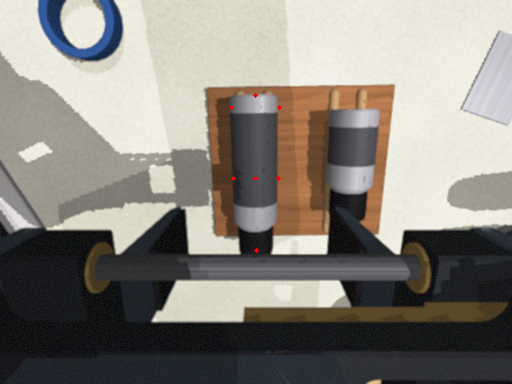

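The wrist view shows the long can's outline centred at column 255, with its end at row 95. The projected fit points match within about a pixel, so I'm going down to grasp.

Emit:
arm_command:
  rows: "-0.002 -0.003 0.05 0 0 0 1;-0.002 -0.003 0.1 0 0 0 1;-0.002 -0.003 0.15 0 0 0 1;-0.002 -0.003 0.18 0 0 0 1;-0.002 -0.003 0.2 0 0 0 1;-0.002 -0.003 0.206 0 0 0 1;-0.002 -0.003 0.206 0 0 0 1;-0.002 -0.003 0.206 0 0 0 1"
  newtons: 25

```text
time_s: 2.4
position: [0.558, 0.1553, 0.026]
eef_rot: [[-0.991, 0.135, 0.001], [0.135, 0.991, 0.0], [-0.001, 0.0, -1.0]]
force: [0.5, -0.0, 0.9]
grip_width: 0.999
finger_force: 0.0
```

Emit:
arm_command:
  rows: "0 0 0 0 0 0 -0.1;0 0 0 0 0 0 -0.2;0 0 0 0 0 0 -0.5;0 0 0 0 0 0 -0.5;0 0 0 0 0 0 -0.5;0 0 0 0 0 0 -0.5;0 0 0 0 0 0 -0.5;0 0 0 0 0 0 -0.5;0 0 0 0 0 0 -0.5"
  newtons: 25

```text
time_s: 3.15
position: [0.5578, 0.154, 0.0255]
eef_rot: [[-0.991, 0.135, -0.0], [0.135, 0.991, -0.001], [0.0, -0.001, -1.0]]
force: [-2.0, -6.6, 8.8]
grip_width: 0.566
finger_force: 25.0
```

```bash
python3 go.py .557 .155 .165 -.136
```

```text
t 3.15 pos [0.5578 0.154  0.0255] shift [ 0.0012  0.001  -0.1744] turn [-0.0006 -0.0001  0.0002] w 0.5663596262641439 F [-2.  -6.6  8.8] j6 -1.2046069731268647
```

Emit:
arm_command:
  rows: "0 0 -0.01 0 0 0 -0.5;0 0 -0.03 0 0 0 -0.5;0 0 -0.06 0 0 0 -0.5;0 0 -0.1 0 0 0 -0.5;0 0 -0.14 0 0 0 -0.5;0 0 -0.16 0 0 0 -0.5;0 0 -0.175 0 0 0 -0.5;0 0 -0.175 0 0 0 -0.5"

```text
time_s: 3.82
position: [0.5588, 0.1548, 0.1675]
eef_rot: [[-0.991, 0.136, 0.003], [0.136, 0.991, 0.001], [-0.003, 0.001, -1.0]]
force: [0.9, -0.2, -2.5]
grip_width: 0.567
finger_force: 24.9
```

```bash
python3 go.py .5416 -.2107 .165 .257
```

```text
t 3.8167 pos [0.5588 0.1548 0.1675] shift [-0.0409 -0.4556  0.0027] turn [ 0.0004  0.002  -0.2505] w 0.5670317923465067 F [ 0.9 -0.2 -2.5] j6 -1.2043176486684466
```

Emit:
arm_command:
  rows: "-0.002 -0.02 0 0 0 -0.011 -0.5;-0.006 -0.06 0 0 0 -0.033 -0.5;-0.009 -0.1 0 0 0 -0.055 -0.5;-0.013 -0.145 0 0 0 -0.08 -0.5;-0.017 -0.19 0 0 0 -0.105 -0.5;-0.021 -0.235 0 0 0 -0.13 -0.5;-0.025 -0.28 0 0 0 -0.155 -0.5;-0.029 -0.325 0 0 0 -0.18 -0.5;-0.033 -0.365 0 0 0 -0.2 -0.5;-0.036 -0.4 0 0 0 -0.22 -0.5"

```text
time_s: 4.65
position: [0.5417, -0.1682, 0.1636]
eef_rot: [[-0.978, -0.209, -0.002], [-0.209, 0.978, 0.001], [0.002, 0.001, -1.0]]
force: [0.9, 0.1, -2.5]
grip_width: 0.563
finger_force: 24.9
```

```bash
python3 go.py .5416 -.2107 .165 .257
```

```text
t 4.65 pos [ 0.5417 -0.1682  0.1636] shift [ 0.0111 -0.0519 -0.0018] turn [ 0.0007 -0.0011 -0.0299] w 0.5632199123615463 F [ 0.9  0.1 -2.5] j6 -2.1229947453469005
```

Emit:
arm_command:
  rows: "0.006 -0.03 0 0 0 -0.016 -0.5;0.01 -0.048 0 0 0 -0.027 -0.5;0.011 -0.052 0 0 0 -0.03 -0.5;0.011 -0.052 0 0 0 -0.03 -0.5;0.011 -0.052 0 0 0 -0.03 -0.5;0.011 -0.052 0 0 0 -0.03 -0.5"

```text
time_s: 5.15
position: [0.5426, -0.2079, 0.1645]
eef_rot: [[-0.967, -0.254, -0.001], [-0.254, 0.967, 0.001], [0.001, 0.001, -1.0]]
force: [-0.4, 0.2, -2.1]
grip_width: 0.565
finger_force: 24.9
```

```bash
python3 go.py .5416 -.2107 .075 .257
python3 - <<'E'
from rig import robot
import cv2,numpy as np,pickle
from fit import proj
o=[]
X=[[.5416,-.2107,0]]
for n in('scene','side'):
    i=robot.read_camera(n)['pixels'].copy()
    u,v=proj(n,np.array([[.5416,-.2107,.06]]))[0].astype(int)
    o.append(cv2.resize(i[v-105:v+75,u-100:u+100] if v>105 else i[:180,u-100:u+100],None,fx=2,fy=2,interpolation=cv2.INTER_CUBIC)); print(n,u-100,max(v-105,0))
i=np.hstack([q[:360,:400] for q in o if True]);
cv2.imwrite('pics/m.png',i)
E
```

```text
t 5.15 pos [ 0.5426 -0.2079  0.1645] shift [ 0.002  -0.0032  0.1119] turn [ 0.0005 -0.0005 -0.0003] w 0.5652006066611567 F [-0.4  0.2 -2.1] j6 -2.2335312255568454
scene 34 101
side 190 170
```

View pics/m.png

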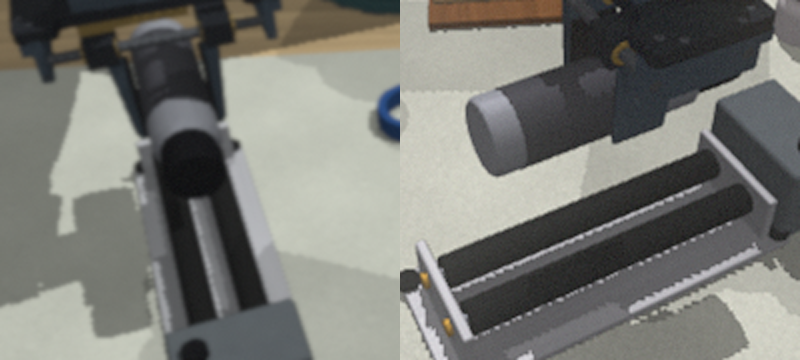

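The held can is level and parallel to the rolls, above the mixer (side crop: can at about (540,120), rolls at about (600,230)). Next I'll lower it in stages.

Emit:
arm_command:
  rows: "0.002 -0.003 0.02 0 0 0 -0.5;0.002 -0.003 0.05 0 0 0 -0.5;0.002 -0.003 0.08 0 0 0 -0.5;0.002 -0.003 0.1 0 0 0 -0.5;0.002 -0.003 0.112 0 0 0 -0.5;0.002 -0.003 0.112 0 0 0 -0.5;0.002 -0.003 0.112 0 0 0 -0.5;0.002 -0.003 0.112 0 0 0 -0.5"

```text
time_s: 5.92
position: [0.5426, -0.2117, 0.0766]
eef_rot: [[-0.967, -0.254, 0.001], [-0.254, 0.967, -0.001], [-0.001, -0.001, -1.0]]
force: [-0.1, 0.3, -2.8]
grip_width: 0.565
finger_force: 24.9
```

```bash
python3 go.py .5416 -.2107 .0575 .257
python3 - <<'E'
from rig import robot
import cv2,numpy as np
a=robot.read_camera('scene')['pixels'][140:300,70:220];b=robot.read_camera('side')['pixels'][190:350,180:410]
o=np.hstack([cv2.resize(q,None,fx=2.1,fy=2.1,interpolation=cv2.INTER_CUBIC) for q in (a,b)]);print(o.shape)
cv2.imwrite('pics/m2.png',o)
E
```

```text
t 5.9167 pos [ 0.5426 -0.2117  0.0766] shift [0.0009 0.0016 0.0239] turn [-0.0006  0.0007 -0.0003] w 0.56525120185753 F [-0.1  0.3 -2.8] j6 -2.2393649242247196
(336, 798, 3)
```

View pics/m2.png

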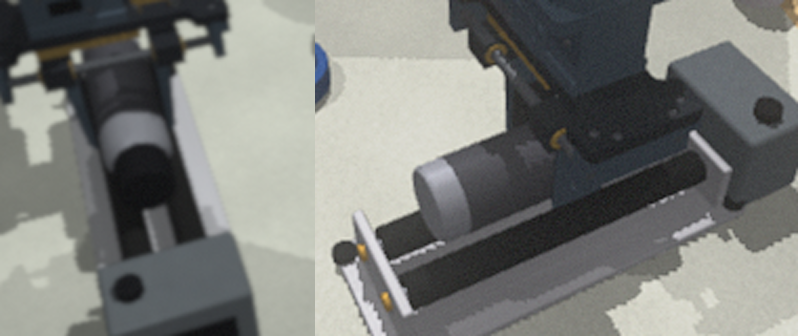

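The can lies along and between the rolls, well clear of both plates, so I keep lowering it slowly.

Emit:
arm_command:
  rows: "0 0.001 0.004 0 0 0 -0.5;0 0.001 0.009 0 0 0 -0.5;0 0.001 0.014 0 0 0 -0.5;0 0.001 0.018 0 0 0 -0.5;0 0.001 0.02 0 0 0 -0.5;0 0.001 0.0215 0 0 0 -0.5;0 0.001 0.0215 0 0 0 -0.5;0 0.001 0.0215 0 0 0 -0.5"

```text
time_s: 6.68
position: [0.5417, -0.2109, 0.0583]
eef_rot: [[-0.967, -0.253, -0.0], [-0.253, 0.967, 0.0], [0.0, 0.0, -1.0]]
force: [-0.2, 0.4, -2.2]
grip_width: 0.566
finger_force: 24.9
```

Emit:
arm_command:
  rows: "0 0 0.001 0 0 0 -0.5;0 0 0.0015 0 0 0 -0.5;0 0 0.002 0 0 0 -0.5;0 0 0.0025 0 0 0 -0.5;0 0 0.0025 0 0 0 -0.5;0 0 0.0025 0 0 0 -0.5"

```text
time_s: 7.18
position: [0.5417, -0.2109, 0.0564]
eef_rot: [[-0.967, -0.254, 0.0], [-0.254, 0.967, -0.0], [0.0, -0.0, -1.0]]
force: [0.1, -0.1, -2.7]
grip_width: 0.563
finger_force: 24.9
```

Emit:
arm_command:
  rows: "0 0 0.0005 0 0 0 -0.5;0 0 0.001 0 0 0 -0.5;0 0 0.0015 0 0 0 -0.5;0 0 0.0015 0 0 0 -0.5"

```text
time_s: 7.52
position: [0.5417, -0.2107, 0.0553]
eef_rot: [[-0.967, -0.253, -0.0], [-0.253, 0.967, 0.0], [0.0, 0.0, -1.0]]
force: [-0.8, 4.5, 3.0]
grip_width: 0.564
finger_force: 24.9
```

Emit:
arm_command:
  rows: "0 0 0.0005 0 0 0 -0.5;0 0 0.001 0 0 0 -0.5;0 0 0.001 0 0 0 -0.5;0 0 0.001 0 0 0 -0.5"

```text
time_s: 7.85
position: [0.5417, -0.2104, 0.055]
eef_rot: [[-0.967, -0.253, -0.0], [-0.253, 0.967, 0.001], [0.0, 0.001, -1.0]]
force: [-4.3, 9.3, 14.3]
grip_width: 0.562
finger_force: 24.9
```

Emit:
arm_command:
  rows: "0 0.0008 -0.0005 0 0 0 -0.5;0 0.0015 -0.0005 0 0 0 -0.5;0 0.002 -0.0005 0 0 0 -0.5;0 0.002 -0.0005 0 0 0 -0.5"

```text
time_s: 8.18
position: [0.5416, -0.2098, 0.0551]
eef_rot: [[-0.967, -0.254, 0.001], [-0.254, 0.967, -0.001], [-0.0, -0.001, -1.0]]
force: [-2.2, -4.2, 5.3]
grip_width: 0.57
finger_force: 24.9
```

Emit:
arm_command:
  rows: "0 -0.0006 0 0 0 0 -0.5;0 -0.0006 0 0 0 0 -0.5;0 -0.0006 0 0 0 0 -0.5"

```text
time_s: 8.43
position: [0.5417, -0.2101, 0.055]
eef_rot: [[-0.967, -0.253, 0.0], [-0.253, 0.967, -0.0], [-0.0, -0.0, -1.0]]
force: [-2.1, -2.4, 6.1]
grip_width: 0.564
finger_force: 24.9
```

Emit:
arm_command:
  rows: "0 0 0 0 0 0 -0.2;0 0 0 0 0 0 0;0 0 0 0 0 0 0;0 0 0 0 0 0 0"
  newtons: 3

```text
time_s: 8.77
position: [0.5416, -0.21, 0.0548]
eef_rot: [[-0.967, -0.254, 0.0], [-0.254, 0.967, -0.0], [-0.0, -0.0, -1.0]]
force: [0.7, -4.5, 2.1]
grip_width: 0.569
finger_force: 3.0
```

Emit:
arm_command:
  rows: "0 0 0 0 0 0 0.14;0 0 0 0 0 0 0.16;0 0 0 0 0 0 0.2;0 0 0 0 0 0 0.3;0 0 0 0 0 0 0.5;0 0 0 0 0 0 0.7;0 0 0 0 0 0 0.7"

```text
time_s: 9.35
position: [0.5413, -0.2097, 0.0547]
eef_rot: [[-0.967, -0.254, -0.0], [-0.254, 0.967, 0.0], [0.0, 0.0, -1.0]]
force: [0.6, -0.0, -0.2]
grip_width: 0.835
finger_force: 0.0
```

Run:
```python
from rig import robot
import cv2,numpy as np
print(robot.sense()['force'],robot.sense()['grip_width'])
a=robot.read_camera('scene')['pixels'][140:300,70:220];b=robot.read_camera('side')['pixels'][190:350,180:410]
o=np.hstack([cv2.resize(q,None,fx=2.1,fy=2.1,interpolation=cv2.INTER_CUBIC) for q in (a,b)])
cv2.imwrite('pics/m3.png',o)
```

```text
[ 0.55985125 -0.03231216 -0.21424909] 0.8345316503926871
```

Released, and the force has dropped to zero. Now I raise the tool straight up.

Emit:
arm_command:
  rows: "0 0 -0.01 0 0 0 0.7;0 0 -0.03 0 0 0 0.7;0 0 -0.06 0 0 0 0.7;0 0 -0.1 0 0 0 0.7;0 0 -0.15 0 0 0 0.7;0 0 -0.2 0 0 0 0.7;0 0 -0.25 0 0 0 0.7;0 0 -0.25 0 0 0 0.7;0 0 -0.25 0 0 0 0.7;0 0 -0.25 0 0 0 0.7"

```text
time_s: 10.28
position: [0.5411, -0.2097, 0.2548]
eef_rot: [[-0.967, -0.253, 0.0], [-0.253, 0.967, -0.0], [-0.0, -0.0, -1.0]]
force: [0.2, 0.7, -0.5]
grip_width: 0.847
finger_force: 0.0
```

Run:
```python
from rig import robot
import cv2,numpy as np
a=robot.read_camera('scene')['pixels'][140:300,70:220];b=robot.read_camera('side')['pixels'][190:350,180:410]
o=np.hstack([cv2.resize(q,None,fx=2.1,fy=2.1,interpolation=cv2.INTER_CUBIC) for q in (a,b)])
cv2.imwrite('pics/m4.png',o)
```

```text
(no output)
```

View pics/m4.png

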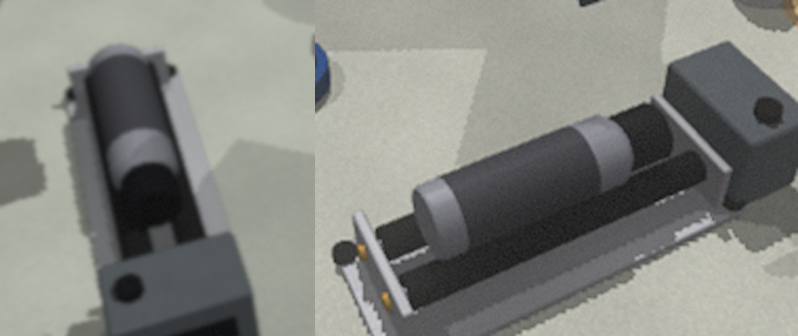

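The can sits in the groove clear of both plates: in the side crop, its left end is at column 414 and its cap end at column 672. One quick check that it's centred along the rolls.

Run:
```python
from fit import *
up=np.array([0,0,.029])
for dx in(-.01,0,.01):
    p=[.5416+dx*np.cos(.257),-.2103+dx*np.sin(.257),.257]
    l=proj('side',W(p,body)+up)[:,0].min();r=proj('side',W(p,cap)+up)[:,0].max()
    t=proj('scene',W(p,body)+up)[:,1].min();b=proj('scene',W(p,cap)+up)[:,1].max()
    print(dx,(l-180)*2.1+315,(r-180)*2.1+315,(t-140)*2.1,(b-140)*2.1)
```

```text
-0.01 397.2124207327263 664.2312907549081 37.256130582912185 222.96651727793943
0 410.87003757320053 675.6857717671135 43.802576968204725 232.18915926594863
0.01 424.35084304877023 687.0113921019581 50.45968292135251 241.5894497212886
```

The measured ends (414 and 672 in the side crop, about 44 and 228 in the scene crop) put the can within about 3 mm of the middle, so I'm handing in.

```bash
python3 -c "
from rig import robot
print(robot.sign_off())"
```

```text
the job is handed in; nothing more can be done
None
```

The long can lies in the groove between the mixer rolls, within about 3 mm of midway between the end plates by the camera check; the arm stayed clear of the short can, and the job was handed in with no verdict returned.

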